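# Rock the feed guide off the clay sheeter's dowels and hold it clear

### The job

The rollers of the clay sheeting machine are to be wiped between two colours. Throw the gap lever over into the open notch, the one marked by the bent-over flag, then ease the feed guide off its two tight dowels: do not pull it straight up, but rock it side to side, lever end up first, then over to the other end up, each time with one end about half a centimetre above the other, until both ends come free. Finish while holding it: keep the guide in the gripper, still and level over its seat, about a finger's width clear of the dowels, with the lever left in the open notch and the other things on the table left alone.

Things in the scene. Friction and masses are not known exactly. Their poses are not given: they have to be found in the camera images.
- machine: Clay sheeting machine, fixed: grey base 180 x 260 mm, two aluminium side frames (tops at z = 130 mm) at y = -85 and +85 mm, two steel rollers between them, motor housing on its left. Origin at table height midway between the frames; x points away from the robot, across the rollers, y along them towards the motor, z up; stands turned up to 0.3 rad.
- gap_lever (a joint): Roll gap lever on the machine's right (-y) side. Rad: 0 upright, positive leaning away from the robot (machine +x); stops at -0.68 and 0.81. A sprung plunger drops into notches at -0.60, -0.30, 0, 0.30 (roll gaps; starts near one) and 0.75 (open, marked); plain land 0.45 to 0.60. A notch draws the lever in from about 0.1 rad either side; leaving one takes 5 to 12 N at the knob.
- lever_pivot (a point): Point on the lever's level pivot axis (along the machine's y) in the plane of its arm: (0, -126, 95) mm in the machine frame. Unless the lever is in the open notch, a rim on it reaches over the lug at the guide's end and locks the guide down.
- lever_knob (a point): Centre of the lever's ball knob, 28 mm in diameter, 125 mm from the lever's pivot axis. The arm below it is 8 mm along x and 6 mm along y, 14 mm along x nearer the pivot.
- open_mark (a point): Bent-over steel flag, 20 x 24 mm, on the notched plate at the open notch, 90 mm from the pivot axis and 16 mm nearer the machine's middle than the lever's arm, which passes beside it; in the open notch the lever is in line with it.
- dowel_lever (a point): Tip of the dowel on the lever-side frame, at (0, -85, 142) mm of the machine: a split spring dowel 14 mm across, 12 mm tall, hidden in the guide's bore at the start. It grips the bore with 9 to 16 N of friction nearly to its tip, so an end of the guide stays where it is left. Once an end is off, the dowel's halves spring apart by 2 mm each and it does not go back on.
- dowel_far (a point): Tip of the like dowel on the motor-side frame, at (0, 85, 142) mm of the machine.
- guide: Feed guide, an aluminium frame 200 mm (y) x 44 mm (x) x 16 mm high with a feed slot, scraper lips reaching 17 mm below it and an upright black grip; 0.36 to 0.6 kg. Origin mid-underside, axes as the machine's; seated at (0, 0, 130) mm of the machine, underside on the side frames. Its bores have 2 mm of play each way along y on the dowels: it can tilt about x by some 0.1 rad there.
- grip (a point): Point in the middle of the guide's black grip, an upright block 24 mm along y, 32 mm along x, from 16 to 60 mm above the guide's underside; this point is 42 mm above it. Gripped across its 24 mm (fingers closing along y) it can be tilted firmly from side to side.
- lever_end (a point): Centre of the bore mouth in the guide's underside at the lever (-y) end, 85 mm from the middle. This end also carries the 10 mm lug.
- far_end (a point): Centre of the bore mouth in the guide's underside at the motor (+y) end, 85 mm from the middle.
- round_cutter: Bystander: thin steel ring cutter, 44 mm across, 28 mm high, standing in front of the machine.
- needle_tool: Bystander: needle tool with wooden handle, about 150 mm long, lying in front of the machine, crosswise.
- bead_tray: Bystander: white divided tray, 120 x 160 x 28 mm, on the left.
- glaze_jar: Bystander: jar 56 mm across, 65 mm high, behind the machine.
- rolling_pin: Bystander: steel rolling pin with square end guides, about 190 mm long, 34 mm high, behind the machine.
- tile: Bystander: white ceramic tile 100 x 100 x 8 mm on the right.
- tile_cutter: Bystander: steel ring cutter, 32 mm across, 22 mm high, standing on the tile.
- brush: Bystander: brush, about 170 mm long, lying on the right.
There are look-alikes about, which are no part of the job. Leave any red look-alike of the guide alone.

How it is judged:
On the way, in this order (a step that is already met when the one before it is completed fails the run):
1. the gap lever rests in the marked open notch, the guide still seated (value of joint gap_lever between 0.68 and 0.82 rad and z of guide in the frame of machine below 0.134 m), for 0.2 s.
2. the guide is rocked with its lever end up (about 3 mm or more over the length), the far end still down on its dowel (angle between guide's own y axis and vertical above 1.5868 rad and z of far_end in the frame of machine below 0.136 m), for 0.05 s.
3. the guide is rocked the other way, its far end up, the lever end still on its dowel (angle between guide's own y axis and vertical below 1.5548 rad and z of lever_end in the frame of machine below 0.14 m), for 0.05 s.
At the end, for the whole second after the job is handed in: Lever within 0.07 rad of the open notch (0.75); the guide held by the fingers (more than 2 N), not touching the machine, both its ends at least 1.5 mm above the dowel tips and its middle at most 35 mm above them, within 25 mm of over its seat, level within 0.1 rad, moving slower than 20 mm/s (value of joint gap_lever between 0.68 and 0.82 rad and z of each of lever_end, far_end in the frame of machine above 0.1435 m and z of guide in the frame of machine below 0.177 m and x of guide in the frame of machine between -0.025 and 0.025 m and y of guide in the frame of machine between -0.025 and 0.025 m and angle between guide's own z axis and vertical below 0.1 rad and linear speed of guide below 0.02 m/s and contact force between guide and the fingers above 2 N and contact force between guide and machine below 0.3 N); the arm keeps its last pose, push and grip.
It fails at once if the guide flies or is carried more than 80 mm above its seat (z of guide in the frame of machine above 0.21 m).
It fails at once if a bystander is pushed more than 25 mm (distance of any of round_cutter, needle_tool, bead_tray, glaze_jar, rolling_pin, tile, tile_cutter, brush from where it was at the start of the episode above 0.025 m).
It also fails if it takes over 51 s, if anything falls off the work surface, if the arm or the gripper's body presses on something with over 40 N, if the wrist force passes 120 N, or if a joint passes its speed limit or range.

### The arm

A 6-joint arm with a two-finger parallel gripper is mounted at the origin on the work surface. World frame = base frame: x ahead of the robot, y to its left, z up, the work surface at z = 0. Lengths are in m, angles in rad, forces in N, time in s.
With the tool pointing down it reaches from about 0.35 to 0.775 m from the base axis. Payload 7.3 kg.
Tool frame: the origin (TCP) lies midway between the tips of the shut fingers; the grasp point (between the pads) lies 19 mm behind it (robot.tcp_to_grasp is the distance from the TCP to the grasp point, in m); z points along the fingers, y is the line along which they close (so a half turn about z gives the same grasp; the last joint's range is limited). The gripper opens to 92 mm and grips with 3 to 60 N. Pads are 19 mm wide; open, the fingers measure 130 mm over their backs; the gripper's body (75 mm by 190 mm) begins 47 mm behind the grasp point.
Start: joints at [-1.399, 0.342, 1.524, -0, 1.275, -0.146], TCP at [0.164, -0.499, 0.227] pointing down, gripper open.
Joint ranges: [-2.53, 2.53], [-0.77, 2.02], [0.04, 2.7], [-1, 4.14], [0.28, 2.66], [-3.11, 3.11]. Speed limits (rad/s): [2.57, 2.57, 3.14, 3.14, 3.14, 3.14].

### API

Orientations are given as [roll, pitch, yaw] about the fixed x, y, z axes, in that order (R = Rz(yaw) Ry(pitch) Rx(roll)).
In Python, from cell import readout, cams, ticket, robot gives the robot as it stands. The module is installed in compiled form; this text tells all that it offers.
- The arm moves only by the tool jog_arm, never from a script. Its argument "plan" is a list of rows, each a list of 5 numbers: the shift along the world's x, y, z each as a share of 0.08 m, from -1 to 1, then the turn about the world's z as a share of 90 degrees, from -1 to 1, then the opening, from -1 (shut) to 1 (fully open). A call has 1 to 12 rows; each row is the pose to reach, as a shift and turn from the pose commanded when the call began; what a row does not reach only later rows make up. A row lasts 1/10 s, in which the tool goes at most 50 mm and 8.59 degrees, less where a joint would pass 70% of its speed; a pose out of reach is approached as far as the arm can. A call with a number of a shift or a turn outside -1 to 1 is refused whole. A call with a gripper value outside its range is refused whole. The fingers move at their own pace and stop on an object; "squeeze" is the grip in N (left out, the last holds). Time passes only in rows, so rows that repeat a pose let the fingers close. It gives the time, the measured TCP pose, the force, the opening and the grip force at its end, in the units of the state.
- readout.observe(): the state, without advancing time (a new reading comes with each control period).
- cams.read_camera(name): name is "scene" or "top" or "wrist"; returns the picture (384x512x3 uint8, blue, green, red); there is no depth.
- cams.calibration(name): a dict with "K" (3x3 intrinsics, pixels), "k1" (the pictures are not rectified: a ray, as slopes to the right and down, at radius r is drawn at 1 + k1 r^2 times it, then the intrinsics apply), "world_from_camera" (4x4, takes a point from camera to world coordinates). Camera axes: x right, y down, z forward; pixel columns grow to the right and rows downward; lengths in m; the calibration is good to about 2 mm. A picture is of the moment at which its call begins: read the wrist's pose just before it. calibration takes no time and is no camera call; for the wrist camera it gives the pose at the moment of the call.
- ticket.hand_in(): hands the job in; it is judged then, once.
The state is a dict: "time": time; "qpos": joint angles; "qvel": joint speeds; "joint_efforts": joint torques, N m; "tool_pos": TCP position; "tool_rot": TCP orientation; "contact_force": force on the tool from outside, world axes, zero at the start; "torque": the same for the moment, N m; "opening": finger opening in m; "grip_force": force on a finger pad.
Only numpy, scipy, OpenCV 4.12 (cv2) and the standard library are available. Lean on these libraries where they do the work, as an engineer would, in place of code of your own. Each camera call takes 0.05 s, during which the arm holds its last target. There are 200 camera calls.

## Working session

There is one attempt and no reset: what is moved stays moved. The work goes in short steps, Python scripts to look and compute and a tool call to move; the robot and the scene stay as the last step left them, time stands still between calls to the robot, and variables do not carry over. Pictures are saved under pics/ and viewed, at most 10 in all, crops included, and the job is handed in when it is done.

Besides the shell and the picture viewer there is one more tool, called after "Emit:" by a JSON object that holds its "op" and its "data". jog_arm: Moves the arm, as the interface text tells. Shift numbers are shares of 0.08 m and turn numbers shares of 90 degrees, none past 1 either way. Its arguments: {"type":"object","properties":{"plan":{"type":"array"},"squeeze":{"type":"number"}},"required":["plan"]}

```bash
mkdir -p pics
cat > h.py <<'E'
import numpy as np, cv2
from cell import readout, cams, ticket, robot
def ray(name,px,c=None):
    c=c or cams.calibration(name); K=np.array(c["K"]); T=np.array(c["world_from_camera"])
    d=cv2.undistortPoints(np.array([[px]],float),K,np.array([c["k1"],0,0,0.]))[0,0]
    return T[:3,3], T[:3,:3]@np.array([d[0],d[1],1])
def atz(name,px,z,c=None):
    o,d=ray(name,px,c); return o+d*(z-o[2])/d[2]
def proj(name,P,c=None):
    c=c or cams.calibration(name); T=np.linalg.inv(np.array(c["world_from_camera"]))
    return cv2.projectPoints(np.array(P,float).reshape(-1,1,3),cv2.Rodrigues(T[:3,:3])[0],T[:3,3],np.array(c["K"]),np.array([c["k1"],0,0,0.]))[0][:,0]
def tri(*obs):
    A=np.zeros((3,3));b=np.zeros(3)
    for n,px in obs:
        o,d=ray(n,px);d=d/np.linalg.norm(d);M=np.eye(3)-np.outer(d,d);A+=M;b+=M@o
    return np.linalg.solve(A,b)
E
python3 - <<'E'
from h import *
for n in ("scene","top"):
    im=cams.read_camera(n); cv2.imwrite(f"pics/{n}_raw.png",im)
    cv2.imwrite(f"pics/{n}1.png",cv2.resize(im,(800,600),interpolation=cv2.INTER_CUBIC))
    print(n,np.round(cams.calibration(n)["world_from_camera"],3).tolist())
s=readout.observe();print(s["tool_pos"],s["tool_rot"],s["time"],s["contact_force"])
E
```

```text
scene [[0.658, 0.519, -0.545, 1.203], [0.753, -0.439, 0.49, -0.62], [0.015, -0.733, -0.68, 1.031], [0.0, 0.0, 0.0, 1.0]]
top [[-0.005, -0.981, 0.196, 0.163], [-1.0, 0.003, -0.011, 0.035], [0.01, -0.196, -0.981, 1.857], [0.0, 0.0, 0.0, 1.0]]
[ 0.16401206 -0.49834912  0.22612042] [-3.14026554e+00 -1.83496939e-04  3.17798771e-01] 0.1 [ 0.23885081 -0.49043547  0.01601433]
```

View pics/scene1.png

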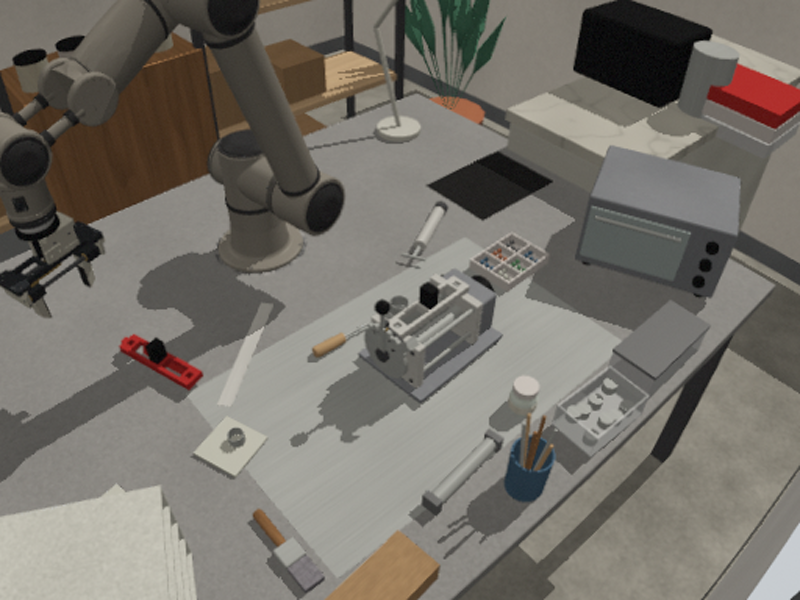

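View pics/top1.png

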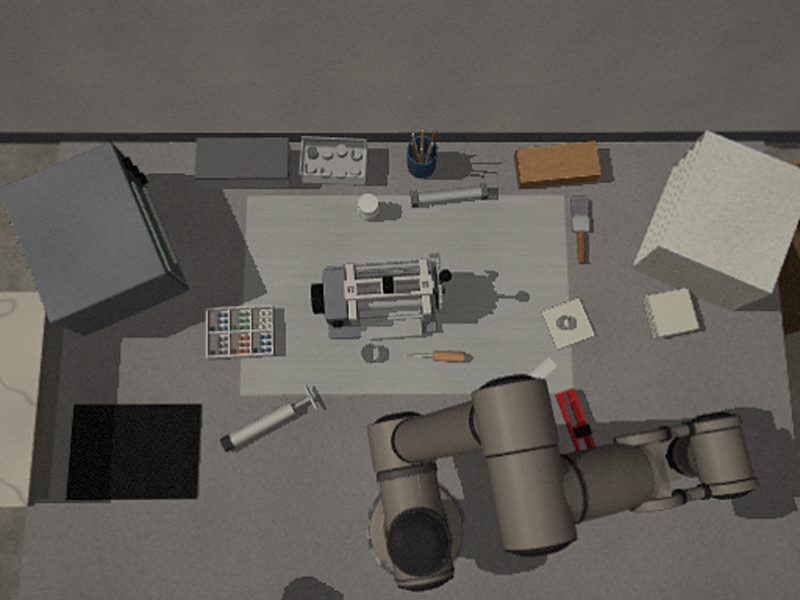

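Run:
```python
from h import *
for n,(x,y,w,h) in dict(scene=(226,170,100,75),top=(196,155,100,75)).items():
    im=cv2.imread(f"pics/{n}_raw.png")[y:y+h,x:x+w]
    o=cv2.resize(im,(800,600),interpolation=cv2.INTER_CUBIC)
    for i in range(0,100,10): cv2.putText(o,str(x+i),(i*8,10),0,.35,(0,0,255)); cv2.line(o,(i*8,0),(i*8,6),(0,0,255))
    for i in range(0,75,10): cv2.putText(o,str(y+i),(0,i*8+4),0,.35,(0,0,255))
    cv2.imwrite(f"pics/{n}_c.png",o)
```

```text
(no output)
```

View pics/scene_c.png

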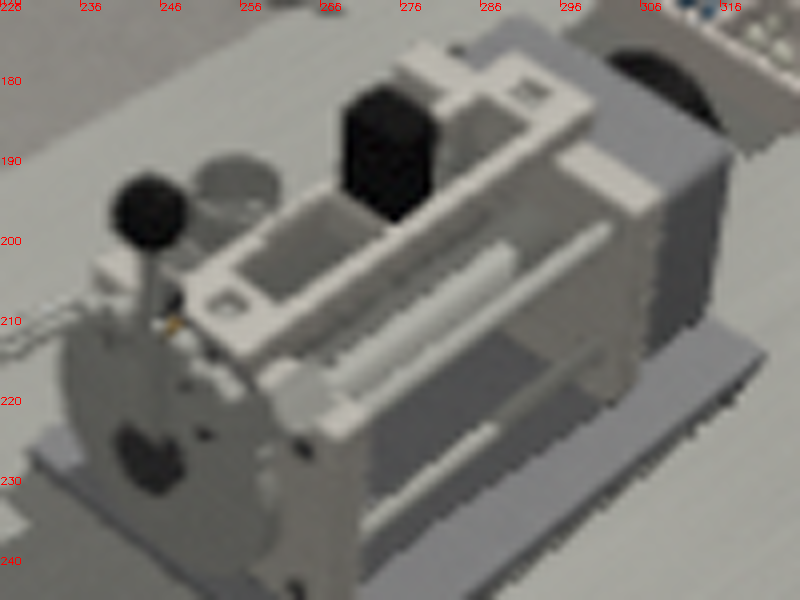

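View pics/top_c.png

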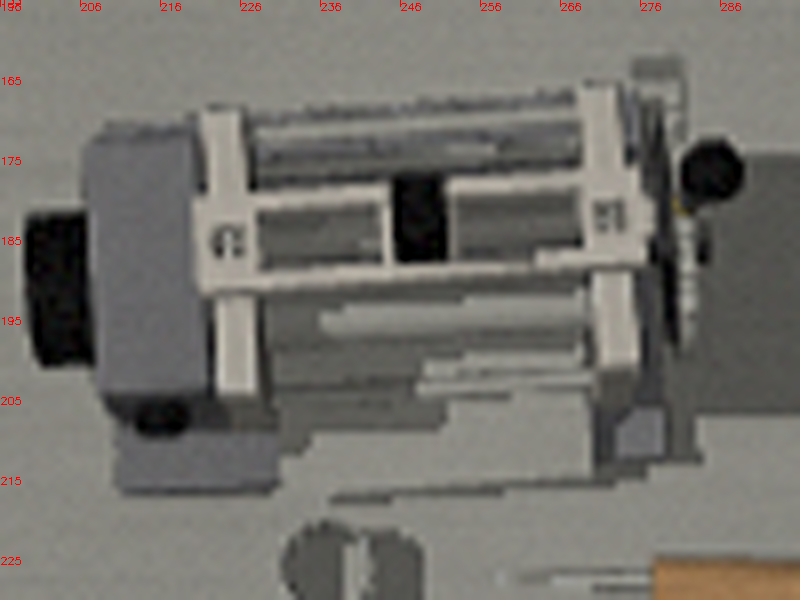

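```bash
cat >> h.py <<'E'
def mframe():
    c=np.load("m.npy"); R=np.array([[np.cos(c[2]),-np.sin(c[2]),0],[np.sin(c[2]),np.cos(c[2]),0],[0,0,1]])
    return np.array([c[0],c[1],0]),R
E
python3 - <<'E'
from h import *
from scipy.optimize import least_squares
px=lambda n,u,v:(({"scene":226,"top":196}[n])+u/8-.5,({"scene":170,"top":155}[n])+v/8-.5)
L=[px("scene",229,304),px("top",608,215)];F=[px("scene",529,92),px("top",229,240)];K=[px("scene",149,212),px("top",712,171)]
G=[px("scene",300,395),px("top",657,68)]
for q in (L,F,K,G): print(np.round(tri(("scene",q[0]),("top",q[1])),4), [np.round(atz(n,p,.144),4).tolist() for n,p in zip(("scene","top"),q)])
obs=[("scene",L[0],0),("top",L[1],0),("scene",F[0],1),("top",F[1],1),("scene",K[0],2),("top",K[1],2)]
def f(p):
    R=np.array([[np.cos(p[2]),-np.sin(p[2]),0],[np.sin(p[2]),np.cos(p[2]),0],[0,0,1]]);o=np.array([p[0],p[1],0])
    P=[[0,-.085,.145],[0,.085,.145],[.125*np.sin(p[3]),-.126,.095+.125*np.cos(p[3])]]
    P=[o+R@np.array(v) for v in P]
    return np.concatenate([proj(n,P[i])[0]-np.array(u) for n,u,i in obs])
s=least_squares(f,[.55,0,0.1,-.3]);print(s.x,np.round(s.fun,1))
np.save("m.npy",s.x); o,R=mframe();p=s.x
for nm,v in dict(knob=[.125*np.sin(p[3]),-.126,.095+.125*np.cos(p[3])],piv=[0,-.126,.095],knobopen=[.125*np.sin(.75),-.126,.095+.125*np.cos(.75)],grip=[0,0,.172]).items(): print(nm,np.round(o+R@np.array(v),4))
fl=o+R@np.array([.09*np.sin(.75),-.11,.095+.09*np.cos(.75)]);print("flag",proj("scene",fl),proj("top",fl),G)
E
```

```text
[ 0.5467 -0.0231  0.1453] [[0.5457, -0.0222, 0.144], [0.5469, -0.0232, 0.144]]
[0.5355 0.1451 0.1467] [[0.5334, 0.1475, 0.144], [0.5361, 0.1452, 0.144]]
[ 0.5494 -0.0648  0.2196] [[0.4887, -0.0127, 0.144], [0.5669, -0.0698, 0.144]]
[ 0.6096 -0.0451  0.162 ] [[0.5972, -0.0333, 0.144], [0.6144, -0.0458, 0.144]]
[ 0.54094681  0.06115706  0.0684342  -0.0012497 ] [-0.1  0.2  0.1 -0.   0.1  0.2 -0.2  0.2 -0.1 -0.1 -0.2 -0.1]
knob [ 0.5494 -0.0646  0.22  ]
piv [ 0.5496 -0.0645  0.095 ]
knobopen [ 0.6346 -0.0587  0.1865]
grip [0.5409 0.0612 0.172 ]
flag [[263.24349117 219.03991495]] [[277.4474466  163.08228694]] [(263.0, 218.875), (277.625, 163.0)]
```

Emit:
{"op": "jog_arm", "data": {"plan": [[0.8,0.9,0.92,0.28,0.09],[0.8,0.9,0.92,0.28,0.09],[0.8,0.9,0.92,0.28,0.09],[0.8,0.9,0.92,0.28,0.09]], "squeeze": 10}}

```text
time: 0.5
tool_pos: [0.2296, -0.426, 0.3024]
tool_rot: [3.138, 0.001, 0.763]
contact_force: [-0.3, -0.2, -0.6]
opening: 0.0642
grip_force: 0.0
```

Emit:
{"op": "jog_arm", "data": {"plan": [[0.8,0.9,0,0.28,0.09],[0.8,0.9,0,0.28,0.09],[0.8,0.9,0,0.28,0.09]]}}

```text
time: 0.8
tool_pos: [0.294, -0.3516, 0.2993]
tool_rot: [-3.141, -0.003, 1.204]
contact_force: [-0.5, -1.3, -0.4]
opening: 0.0503
grip_force: 0.0
```

Emit:
{"op": "jog_arm", "data": {"plan": [[0.8,0.9,0,0.28,0.09],[0.8,0.9,0,0.28,0.09],[0.8,0.9,0,0.28,0.09]]}}

```text
time: 1.1
tool_pos: [0.3581, -0.2796, 0.2991]
tool_rot: [-3.141, -0.003, 1.645]
contact_force: [-0.1, -0.2, -0.5]
opening: 0.0502
grip_force: 0.0
```

Emit:
{"op": "jog_arm", "data": {"plan": [[0.8,0.9,0,0,0.09],[0.8,0.9,0,0,0.09],[0.8,0.9,0,0,0.09]]}}

```text
time: 1.4
tool_pos: [0.4222, -0.2078, 0.299]
tool_rot: [-3.141, -0.002, 1.639]
contact_force: [0.2, -0.2, 0.1]
opening: 0.0501
grip_force: 0.0
```

Emit:
{"op": "jog_arm", "data": {"plan": [[0.8,0.9,0,0,0.09],[0.8,0.9,0,0,0.09],[0.8,0.9,0,0,0.09]]}}

```text
time: 1.7
tool_pos: [0.486, -0.1362, 0.2988]
tool_rot: [-3.141, -0.002, 1.638]
contact_force: [-1.0, -0.3, 0.5]
opening: 0.0501
grip_force: 0.0
```

Emit:
{"op": "jog_arm", "data": {"plan": [[0.79,0.895,0,0,0.09],[0.79,0.895,0,0,0.09],[0.79,0.895,0,0,0.09],[0.79,0.895,-0.5,0,0.09],[0.79,0.895,-0.5,0,0.09]]}}

```text
time: 2.2
tool_pos: [0.5442, -0.0679, 0.255]
tool_rot: [-3.131, -0.003, 1.635]
contact_force: [-0.2, -0.1, -0.2]
opening: 0.0498
grip_force: 0.0
```

Emit:
{"op": "jog_arm", "data": {"plan": [[0,0,-0.3,0,0.09],[0,0,-0.57,0,0.09],[0,0,-0.57,0,0.09]]}}

```text
time: 2.5
tool_pos: [0.5455, -0.0683, 0.2128]
tool_rot: [-3.136, -0.001, 1.635]
contact_force: [0.3, 0.4, -0.4]
opening: 0.0501
grip_force: 0.0
```

Run:
```python
from h import *
im=cams.read_camera("scene")[150:225,210:310]
cv2.imwrite("pics/s3.png",cv2.resize(im,(800,600),interpolation=cv2.INTER_CUBIC))
s=readout.observe();print(s["tool_pos"],s["tool_rot"],s["contact_force"])
```

```text
[ 0.54650445 -0.06834022  0.21460191] [-3.13918408e+00 -4.30239581e-04  1.63497537e+00] [-0.32449844 -0.78079175  0.62250799]
```

View pics/s3.png

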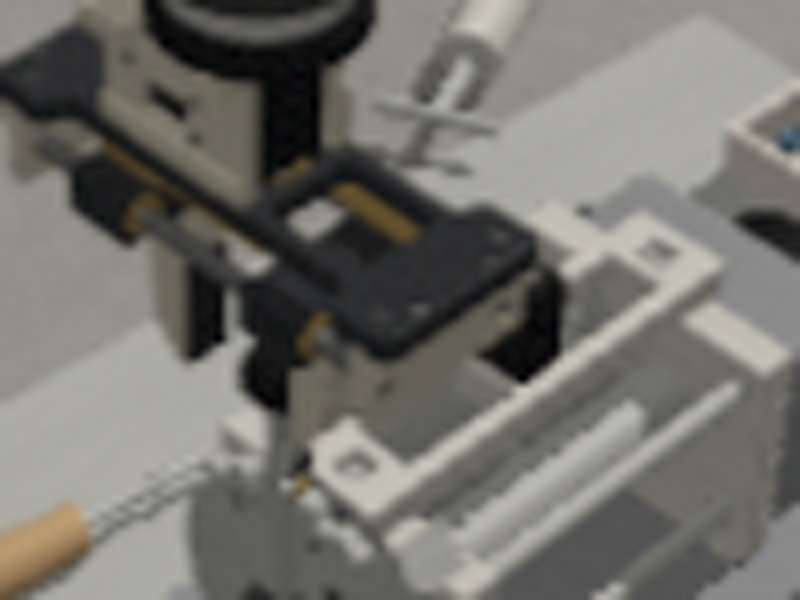

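Emit:
{"op": "jog_arm", "data": {"plan": [[0.25,0.02,0,0,0.09],[0.38,0.03,-0.01,0,0.09],[0.5,0.04,-0.04,0,0.09],[0.62,0.05,-0.07,0,0.09],[0.75,0.06,-0.115,0,0.09],[0.85,0.07,-0.16,0,0.09],[0.92,0.075,-0.19,0,0.09],[0.92,0.075,-0.19,0,0.09]]}}

```text
time: 3.35
tool_pos: [0.6214, -0.0609, 0.1987]
tool_rot: [-3.141, -0.0, 1.638]
contact_force: [-0.1, -1.0, 0.5]
opening: 0.0501
grip_force: 0.0
```

Emit:
{"op": "jog_arm", "data": {"plan": [[0.1,0.01,-0.07,0,0.09],[0.2,0.02,-0.15,0,0.09],[0.28,0.03,-0.21,0,0.09],[0.28,0.03,-0.21,0,0.09],[0.28,0.03,-0.21,0,0.09]]}}

```text
time: 3.85
tool_pos: [0.6432, -0.0586, 0.1824]
tool_rot: [-3.141, -0.0, 1.637]
contact_force: [0.1, -0.3, -0.1]
opening: 0.0501
grip_force: 0.0
```

Run:
```python
from h import *
im=cams.read_camera("scene")[160:235,210:310]
cv2.imwrite("pics/s4.png",cv2.resize(im,(800,600),interpolation=cv2.INTER_CUBIC))
s=readout.observe();print(s["tool_pos"],s["tool_rot"],s["contact_force"])
o,R=mframe()
for t in (.45,.6,.68,.75,.81): print(t,(proj("scene",o+R@np.array([.125*np.sin(t),-.126,.095+.125*np.cos(t)]))-[210,160]+.5)*8)
```

```text
[ 0.64321638 -0.058688    0.18270205] [-3.14146688e+00 -4.34332527e-05  1.63732592e+00] [-0.63812767  0.3780431  -0.24948307]
0.45 [[387.31230565 395.70842108]]
0.6 [[420.46478769 439.05723564]]
0.68 [[436.76849173 463.21645874]]
0.75 [[450.1085388  484.74708889]]
0.81 [[460.78938935 503.38460649]]
```

View pics/s4.png

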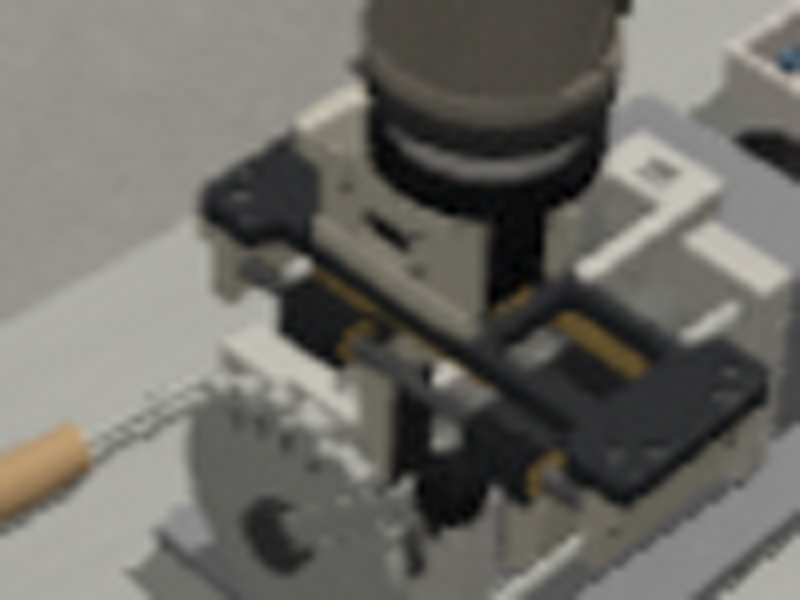

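Emit:
{"op": "jog_arm", "data": {"plan": [[0,0,0.5,0,0.09],[0,0,1,0,0.09],[-0.4,0.3,1,0,0.5],[-1,0.675,1,0,0.5],[-1,0.675,1,0,0.5]]}}

```text
time: 4.4
tool_pos: [0.5583, -0.0021, 0.2628]
tool_rot: [-3.138, -0.002, 1.639]
contact_force: [-0.1, -0.6, -0.1]
opening: 0.0671
grip_force: 0.0
```

Emit:
{"op": "jog_arm", "data": {"plan": [[-0.22,0,0,0,0.5],[-0.22,0,-0.4,0,0.5],[-0.22,0,-0.7,0,0.5],[-0.22,0,-0.7,0,0.5]]}}

```text
time: 4.8
tool_pos: [0.544, -0.0047, 0.2043]
tool_rot: [-3.136, -0.001, 1.637]
contact_force: [0.3, 0.1, -0.5]
opening: 0.0686
grip_force: 0.0
```

Run:
```python
from h import *
im=cams.read_camera("scene")[160:235,210:310]
cv2.imwrite("pics/s5.png",cv2.resize(im,(800,600),interpolation=cv2.INTER_CUBIC))
s=readout.observe();print(s["tool_pos"],s["tool_rot"],s["contact_force"])
```

```text
[ 0.54517399 -0.00484489  0.20624312] [-3.13945784e+00 -3.69534853e-04  1.63712390e+00] [ 0.75525576 -0.18893914  0.52298875]
```

View pics/s5.png

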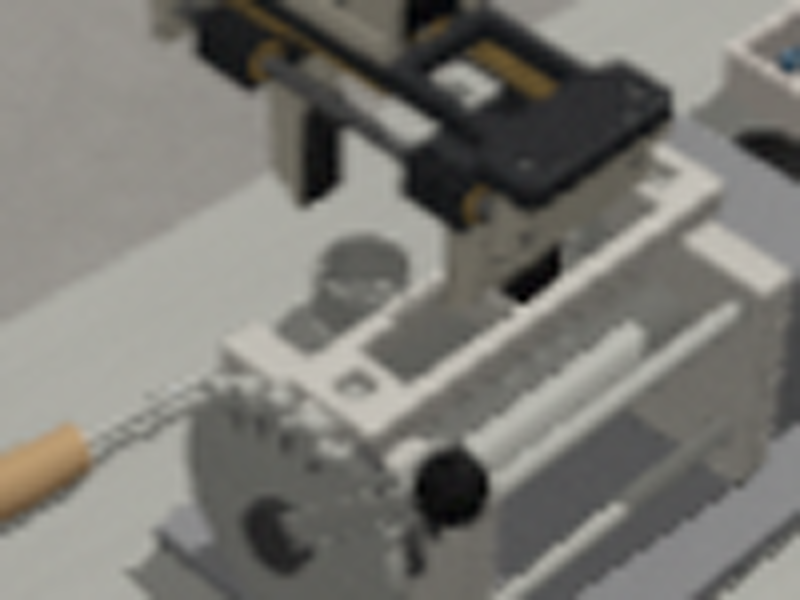

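Emit:
{"op": "jog_arm", "data": {"plan": [[0,0,-0.5,0,0.5],[0,0,-0.9,0,0.5],[0,0,-0.9,0,0.5]]}}

```text
time: 5.15
tool_pos: [0.5443, -0.0047, 0.1327]
tool_rot: [-3.136, -0.001, 1.637]
contact_force: [0.1, 0.1, 0.6]
opening: 0.0687
grip_force: 0.0
```

Emit:
{"op": "jog_arm", "data": {"plan": [[0,0,0,0,-1],[0,0,0,0,-1],[0,0,0,0,-1],[0,0,0,0,-1],[0,0,0,0,-1],[0,0,0,0,-1],[0,0,0,0,-1]], "squeeze": 50}}

```text
time: 5.85
tool_pos: [0.5462, -0.0049, 0.1363]
tool_rot: [3.139, 0.001, 1.637]
contact_force: [-1.2, -0.3, 6.6]
opening: 0.0436
grip_force: 50.0
```

Emit:
{"op": "jog_arm", "data": {"plan": [[0,0,0.015,0,-1],[0,0,0.03,0,-1],[0,0,0.045,0,-1],[0,0,0.06,0,-1],[0,0,0.06,0,-1],[0,0,0.06,0,-1]]}}

```text
time: 6.45
tool_pos: [0.5452, -0.0048, 0.1385]
tool_rot: [-3.14, -0.0, 1.637]
contact_force: [3.4, -2.0, -19.2]
opening: 0.0431
grip_force: 50.0
```

```bash
cat >> h.py <<'E'
def ends(save=None):
    a=cv2.cvtColor(cv2.imread("pics/scene_raw.png"),6).astype(np.float32); im=cams.read_camera("scene"); b=cv2.cvtColor(im,6).astype(np.float32)
    if save: cv2.imwrite(save,im)
    o,R=mframe()
    for nm,y in (("lever",-.085),("far",.085)):
        P=[o+R@np.array([0,y,z]) for z in (.146,.156)]; q=proj("scene",P); k=(q[1]-q[0])/10
        u,v=np.round(q[0]).astype(int); r=6
        t=cv2.resize(a[v-r:v+r+1,u-r:u+r+1],None,fx=8,fy=8,interpolation=2); w=cv2.resize(b[v-r-5:v+r+6,u-r-5:u+r+6],None,fx=8,fy=8,interpolation=2)
        m=cv2.matchTemplate(w,t,cv2.TM_CCOEFF_NORMED);_,s,_,l=cv2.minMaxLoc(m)
        d=(np.array(l)-40)/8; print(nm,"score %.2f"%s,"shift px",d,"=> rise mm %.1f"%(d[1]/k[1]),k)
E
python3 - <<'E'
from h import *
ends("pics/r6.png")
s=readout.observe();print(s["tool_pos"],s["contact_force"])
E
```

```text
lever score 0.79 shift px [-0.125 -0.5  ] => rise mm 2.1 [ 0.00565802 -0.24033055]
far score 0.97 shift px [ 0.    -0.125] => rise mm 0.5 [ 0.0242283  -0.23739836]
[ 0.54519196 -0.00479498  0.13864161] [  2.32984001  -2.07279877 -19.31231405]
```

Emit:
{"op": "jog_arm", "data": {"plan": [[0,0,0.01,0,-1],[0,0,0.02,0,-1],[0,0,0.03,0,-1],[0,0,0.03,0,-1]]}}

```text
time: 6.9
tool_pos: [0.5454, -0.0045, 0.1421]
tool_rot: [-3.141, -0.0, 1.638]
contact_force: [1.0, -1.2, -16.5]
opening: 0.0434
grip_force: 50.0
```

Run:
```python
from h import *
ends()
s=readout.observe();print(s["tool_pos"],s["contact_force"])
```

```text
lever score 0.77 shift px [ 0.    -1.375] => rise mm 5.7 [ 0.00565802 -0.24033055]
far score 0.93 shift px [ 0.125 -0.25 ] => rise mm 1.1 [ 0.0242283  -0.23739836]
[ 0.54543726 -0.00451491  0.14214514] [  1.56114874  -0.33699209 -17.17317839]
```

Emit:
{"op": "jog_arm", "data": {"plan": [[0,0,0,0,0.5],[0,0,0,0,0.5],[0,0,0,0,0.5],[0,0,0,0,0.5],[0,0,0.5,0,0.5],[0,0,1,0,0.5],[-0.06,0.82,1,0,0.5],[-0.06,0.82,1,0,0.5]]}}

```text
time: 7.75
tool_pos: [0.5412, 0.0634, 0.224]
tool_rot: [3.138, -0.001, 1.638]
contact_force: [0.2, 0.2, -0.3]
opening: 0.0692
grip_force: 0.0
```

Emit:
{"op": "jog_arm", "data": {"plan": [[-0.06,0.82,0,0,0.5],[-0.06,0.82,0,0,0.5],[-0.06,0.82,-0.2,0,0.5]]}}

```text
time: 8.05
tool_pos: [0.5368, 0.1291, 0.2076]
tool_rot: [3.137, -0.001, 1.641]
contact_force: [0.4, -0.2, -0.7]
opening: 0.0688
grip_force: 0.0
```

Run:
```python
from h import *
ends("pics/r7.png")
s=readout.observe();print(s["tool_pos"],s["contact_force"])
im=cv2.imread("pics/r7.png")[160:235,220:320]
cv2.imwrite("pics/r7c.png",cv2.resize(im,(800,600),interpolation=cv2.INTER_CUBIC))
```

```text
lever score 0.66 shift px [ 0.    -1.375] => rise mm 5.7 [ 0.00565802 -0.24033055]
far score 0.98 shift px [ 0.    -0.125] => rise mm 0.5 [ 0.0242283  -0.23739836]
[0.53500942 0.12768913 0.20366137] [-1.34921857 -0.10716932 -0.8161464 ]
```

View pics/r7c.png

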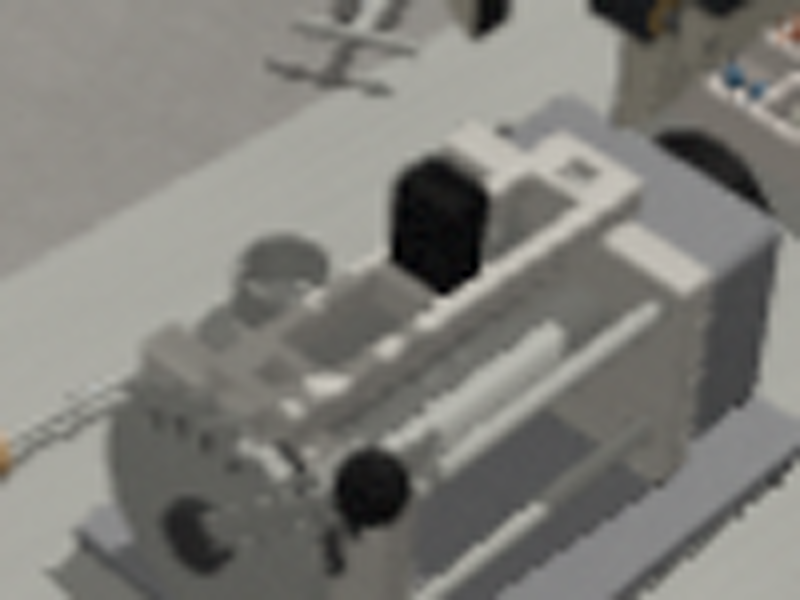

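Emit:
{"op": "jog_arm", "data": {"plan": [[0,0,-0.5,0,0.5],[0,0,-0.86,0,0.5],[0,0,-0.86,0,0.5],[0,0,-0.86,0,-1],[0,0,-0.86,0,-1],[0,0,-0.86,0,-1],[0,0,-0.86,0,-1],[0,0,-0.86,0,-1],[0,0,-0.86,0,-1],[0,0,-0.86,0,-1]]}}

```text
time: 9.1
tool_pos: [0.5368, 0.1265, 0.1385]
tool_rot: [3.139, 0.0, 1.637]
contact_force: [-1.2, 0.1, 6.4]
opening: 0.0435
grip_force: 50.0
```

Emit:
{"op": "jog_arm", "data": {"plan": [[0,0,0.02,0,-1],[0,0,0.04,0,-1],[0,0,0.06,0,-1],[0,0,0.075,0,-1],[0,0,0.075,0,-1]]}}

```text
time: 9.6
tool_pos: [0.5357, 0.1263, 0.1413]
tool_rot: [-3.139, 0.0, 1.637]
contact_force: [4.8, -0.9, -15.6]
opening: 0.0434
grip_force: 50.0
```

Run:
```python
from h import *
ends()
s=readout.observe();print(s["tool_pos"],s["contact_force"])
```

```text
lever score 0.75 shift px [-0.25  -1.375] => rise mm 5.7 [ 0.00565802 -0.24033055]
far score 0.53 shift px [-4.5    1.625] => rise mm -6.8 [ 0.0242283  -0.23739836]
[0.53568647 0.12627931 0.14130277] [  5.04936713  -0.79119659 -14.96868885]
```

Emit:
{"op": "jog_arm", "data": {"plan": [[0,0,0.015,0,-1],[0,0,0.03,0,-1],[0,0,0.045,0,-1],[0,0,0.06,0,-1],[0,0,0.07,0,-1],[0,0,0.08,0,-1],[0,0,0.08,0,-1]]}}

```text
time: 10.35
tool_pos: [0.5357, 0.1259, 0.1491]
tool_rot: [-3.14, 0.001, 1.637]
contact_force: [1.6, -5.2, -5.7]
opening: 0.0431
grip_force: 50.0
```

Run:
```python
from h import *
ends("pics/r8.png")
s=readout.observe();print(s["tool_pos"],s["contact_force"])
```

```text
lever score 0.75 shift px [-0.375 -1.25 ] => rise mm 5.2 [ 0.00565802 -0.24033055]
far score 0.52 shift px [-4.5  0. ] => rise mm -0.0 [ 0.0242283  -0.23739836]
[0.5358246  0.12583894 0.14938408] [ 0.58352869 -4.61065706 -5.87140551]
```

Emit:
{"op": "jog_arm", "data": {"plan": [[0,0,0.02,0,-1],[0,0,0.04,0,-1],[0,0,0.04,0,-1],[0,0,0.04,0,-1]]}}

```text
time: 10.8
tool_pos: [0.5359, 0.1255, 0.153]
tool_rot: [-3.141, 0.001, 1.637]
contact_force: [1.4, -7.5, -5.8]
opening: 0.0434
grip_force: 50.0
```

Emit:
{"op": "jog_arm", "data": {"plan": [[0,0,-0.02,0,-1],[0,0,-0.02,0,0.5],[0,0,-0.02,0,0.5],[0,0,-0.02,0,0.5],[0,0,-0.02,0,0.5],[0,0,-0.02,0,0.5],[0,0,0.5,0,0.5],[0,0,0.8,0,0.5],[0.06,-0.82,0.8,0,0.5],[0.06,-0.82,0.8,0,0.5]]}}

```text
time: 11.8
tool_pos: [0.5414, 0.0585, 0.2177]
tool_rot: [3.139, 0.002, 1.637]
contact_force: [0.2, -0.7, 0.2]
opening: 0.0686
grip_force: 0.0
```

Emit:
{"op": "jog_arm", "data": {"plan": [[0.06,-0.82,0,0,0.5],[0.06,-0.82,0,0,0.5],[0.06,-0.82,-0.2,0,0.5],[0.06,-0.82,-0.2,0,0.5]]}}

```text
time: 12.2
tool_pos: [0.5445, -0.005, 0.1988]
tool_rot: [-3.138, -0.001, 1.636]
contact_force: [-0.8, 0.9, 0.1]
opening: 0.0688
grip_force: 0.0
```

Run:
```python
from h import *
ends("pics/r9.png")
s=readout.observe();print(s["tool_pos"],s["contact_force"])
im=cv2.imread("pics/r9.png")[160:235,220:320]
cv2.imwrite("pics/r9c.png",cv2.resize(im,(800,600),interpolation=cv2.INTER_CUBIC))
```

```text
lever score 0.76 shift px [ 0.    -1.125] => rise mm 4.7 [ 0.00565802 -0.24033055]
far score 0.37 shift px [5.    2.625] => rise mm -11.1 [ 0.0242283  -0.23739836]
[ 0.54491349 -0.00456943  0.19978627] [-0.05310213  0.28502119  0.53746689]
```

View pics/r9c.png

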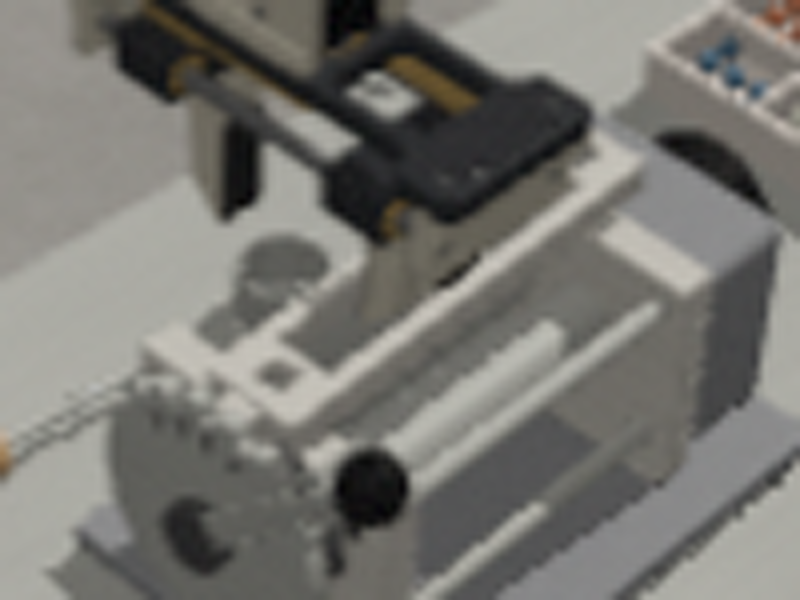

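Emit:
{"op": "jog_arm", "data": {"plan": [[0,0,-0.5,0,0.5],[0,0,-0.75,0,0.5],[0,0,-0.75,0,0.5],[0,0,-0.75,0,-1],[0,0,-0.75,0,-1],[0,0,-0.75,0,-1],[0,0,-0.75,0,-1],[0,0,-0.75,0,-1],[0,0,-0.75,0,-1],[0,0,-0.75,0,-1]]}}

```text
time: 13.25
tool_pos: [0.546, -0.0048, 0.1418]
tool_rot: [3.14, 0.0, 1.637]
contact_force: [-1.8, 0.4, 6.0]
opening: 0.0436
grip_force: 50.0
```

Emit:
{"op": "jog_arm", "data": {"plan": [[0,0,0.02,0,-1],[0,0,0.04,0,-1],[0,0,0.055,0,-1],[0,0,0.07,0,-1],[0,0,0.085,0,-1],[0,0,0.1,0,-1],[0,0,0.11,0,-1],[0,0,0.11,0,-1]]}}

```text
time: 14.05
tool_pos: [0.5465, -0.0048, 0.151]
tool_rot: [3.139, 0.001, 1.637]
contact_force: [0.0, -0.1, -4.9]
opening: 0.0434
grip_force: 50.0
```

Run:
```python
from h import *
ends("pics/r10.png")
s=readout.observe();print(s["tool_pos"],s["contact_force"])
```

```text
lever score 0.77 shift px [ 0.125 -3.25 ] => rise mm 13.5 [ 0.00565802 -0.24033055]
far score 0.87 shift px [ 0.375 -3.75 ] => rise mm 15.8 [ 0.0242283  -0.23739836]
[ 0.5463143  -0.00477674  0.15078465] [-0.73672751 -0.37626371 -4.37626554]
```

Emit:
{"op": "jog_arm", "data": {"plan": [[0,0,0.025,0,-1],[0,0,0.025,0,-1],[0,0,0,0,-1],[0,0,-0.015,0,-1],[0,0,-0.015,0,0.5],[0,0,-0.015,0,0.5],[0,0,-0.015,0,0.5],[0,0,-0.015,0,0.5],[0,0,-0.015,0,0.5],[0,0,0.5,0,0.5],[0,0,1,0,0.5],[0,0,1,0,0.5]]}}

```text
time: 15.3
tool_pos: [0.5484, -0.0051, 0.2352]
tool_rot: [3.131, 0.002, 1.637]
contact_force: [0.8, -0.5, -0.8]
opening: 0.069
grip_force: 0.0
```

Emit:
{"op": "jog_arm", "data": {"plan": [[-0.06,0.82,0.1,-1,0.5],[-0.06,0.82,0.1,-1,0.5],[-0.06,0.82,0.1,-1,0.5],[-0.06,0.82,0.1,-1,0.5],[-0.06,0.82,0.1,-1,0.5],[-0.06,0.82,0.1,-1,0.5],[-0.06,0.82,0.1,-1,0.5],[-0.06,0.82,0.1,-1,0.5],[-0.06,0.82,0.1,-1,0.5],[-0.06,0.82,0.1,-1,0.5],[-0.06,0.82,0.1,-1,0.5],[-0.06,0.82,0.1,-1,0.5]]}}

```text
time: 16.5
tool_pos: [0.5407, 0.0609, 0.2371]
tool_rot: [3.142, 0.001, 0.066]
contact_force: [-0.2, -0.2, 0.5]
opening: 0.0688
grip_force: 0.0
```

Run:
```python
from h import *
ends("pics/r11.png")
s=readout.observe();print(s["tool_pos"],s["tool_rot"],s["contact_force"])
im=cv2.imread("pics/r11.png")[160:235,220:320]
cv2.imwrite("pics/r11c.png",cv2.resize(im,(800,600),interpolation=cv2.INTER_CUBIC))
```

```text
lever score 0.76 shift px [-0.125 -2.375] => rise mm 9.9 [ 0.00565802 -0.24033055]
far score 0.93 shift px [ 0.125 -2.5  ] => rise mm 10.5 [ 0.0242283  -0.23739836]
[0.54073874 0.06089454 0.23718236] [-3.14158799e+00  4.53709653e-04  6.84186216e-02] [-0.34900071 -0.37536107  0.20505558]
```

View pics/r11c.png

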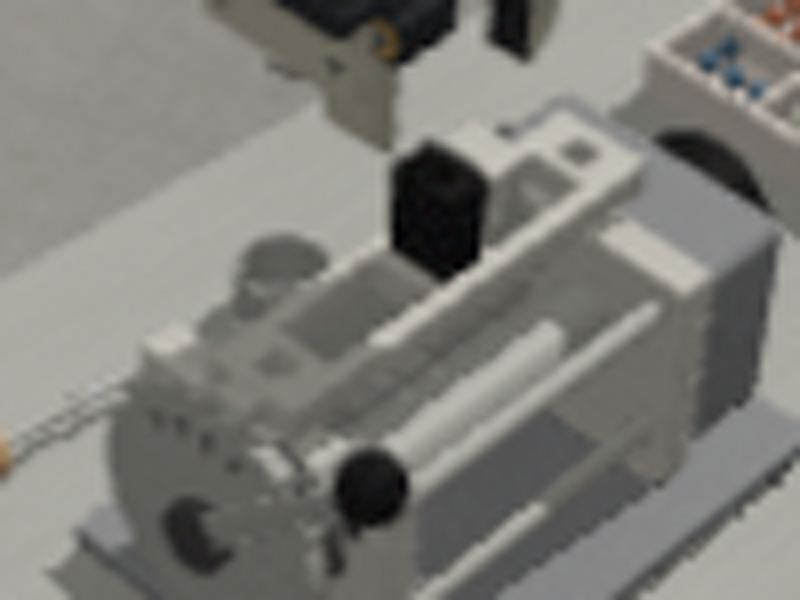

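Emit:
{"op": "jog_arm", "data": {"plan": [[0,0,-0.4,0,0.5],[0,0,-0.8,0,0.5],[0,0,-0.89,0,0.5],[0,0,-0.89,0,-1],[0,0,-0.89,0,-1],[0,0,-0.89,0,-1],[0,0,-0.89,0,-1],[0,0,-0.89,0,-1],[0,0,-0.89,0,-1],[0,0,-0.89,0,-1],[0,0,-0.89,0,-1],[0,0,-0.89,0,-1]]}}

```text
time: 17.75
tool_pos: [0.5411, 0.061, 0.1668]
tool_rot: [-3.142, -0.001, 0.067]
contact_force: [0.1, 0.8, 4.0]
opening: 0.0238
grip_force: 50.0
```

Emit:
{"op": "jog_arm", "data": {"plan": [[0,0,0,0,-1],[0,0,0,0,-1],[0,0,0.03,0,-1],[0,0,0.06,0,-1],[0,0,0.09,0,-1],[0,0,0.12,0,-1],[0,0,0.15,0,-1],[0,0,0.17,0,-1],[0,0,0.17,0,-1],[0,0,0.17,0,-1],[0,0,0.17,0,-1]]}}

```text
time: 18.85
tool_pos: [0.5408, 0.0609, 0.1798]
tool_rot: [3.142, 0.0, 0.066]
contact_force: [-0.6, 0.1, -4.9]
opening: 0.0238
grip_force: 50.0
```

Run:
```python
from h import *
ends()
s=readout.observe();print(s["tool_pos"],s["tool_rot"],s["contact_force"],s["torque"],s["grip_force"],s["opening"])
im=cams.read_camera("top");a=cv2.cvtColor(cv2.imread("pics/top_raw.png"),6);b=cv2.cvtColor(im,6)
```

```text
lever score 0.60 shift px [ 0. -5.] => rise mm 20.8 [ 0.00565802 -0.24033055]
far score 0.67 shift px [ 0.125 -5.   ] => rise mm 21.1 [ 0.0242283  -0.23739836]
[0.54078637 0.06085575 0.17981937] [3.14150580e+00 2.97410355e-04 6.64434708e-02] [-0.85125686 -0.63948468 -4.44238147] [ 0.09111189  0.01339086 -0.0345116 ] 49.99049663543701 0.023906808573926002
```

```bash
sed -i 's/v-r-5:v+r+6,u-r-5:u+r+6/v-r-10:v+r+11,u-r-10:u+r+11/; s/-40)\/8/-80)\/8/' h.py
python3 - <<'E'
from h import *
ends("pics/f.png")
a=cv2.imread("pics/f.png",0)[160:235,220:320]; b=cv2.imread("pics/r11.png",0)[160:235,220:320]
t=b[53:68,40:53];m=cv2.matchTemplate(a,t,cv2.TM_CCOEFF_NORMED);print("knob",cv2.minMaxLoc(m),"expect (40,53)")
E
```

```text
lever score 0.62 shift px [ 0.125 -5.25 ] => rise mm 21.8 [ 0.00565802 -0.24033055]
far score 0.70 shift px [ 0.25  -5.375] => rise mm 22.6 [ 0.0242283  -0.23739836]
knob (-0.696753740310669, 0.989799976348877, (21, 16), (40, 53)) expect (40,53)
```

Both ends are about 22 mm above the seat and level, so roughly 10 mm clear of the dowels. The lever hasn't moved, so I'm handing in.

```bash
python3 -c "
from h import *
print(ticket.hand_in())"
```

```text
the job is handed in; nothing more can be done
None
```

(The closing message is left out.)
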